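# Seat the drip tray under the grinding wheel

## Task

Push the rectangular drip tray along the bench until it sits fully home under the grinding wheel: one long side flush against the low side fence and its far end flush against the back stop. Slide it steadily and press it home gently, pushing only on its outside with the fingers: do not reach into it, pinch its rim, lift it, tip it or bat it. Leave everything else on the bench where it is, and finish clear.

Things in the scene. Friction and masses are not known exactly. Their poses are not given: they have to be found in the camera images.
- tray: open rectangular grey plastic drip tray lying loose on the bench, 130 mm (its x) by 180 mm (its y) by 45 mm tall, upright walls 4 mm thick, 0.3 to 0.65 kg, sliding with friction. Origin: centre of its underside. It starts out in front of the wheel, some 3 to 5.5 cm off the fence and at most 0.25 rad askew to it.
- grinder: bench grinder fixed to the bench with its tray locator, an L of two steel bars 20 mm tall. Origin: on the bench at the L's inner corner. Side fence: inner face at x = 0, 12 mm thick to +x, runs from y = 0 to y = -348 mm. Back stop: inner face at y = 0, runs from x = 0 to -142 mm; the motor is behind it. The tray comes in from -y and lies at negative x and y.
- home (a point): where the tray's origin is when fully home: on the bench at (-65, -90) mm in the grinder's frame; this point's axes are parallel to the grinder's and the seated tray's (either way round)
- fence_end (a point): open end of the side fence: on the bench, on its inner face, at (0, -348) mm in the grinder's frame
- wheel (a point): centre of the grinding wheel, 160 mm above the bench at x = -65, y = -55 mm in the grinder's frame; axle along y. Wheel 156 mm across, 20 mm thick; a wooden splash guard 36 mm wide arches over its upper half at up to 98 mm radius. Both hang over the seated tray's far half, 82 mm above the bench at the lowest; the spindle nut sticks out to y = -87 mm.
- jar: closed jar, 52 mm across, 70 mm tall, standing. Bystander, loose; origin at the centre of its underside
- tin: bare tin can, 66 mm across, 90 mm tall, standing. Bystander, loose; origin at the centre of its underside
- mug: white mug, 72 mm across, 85 mm tall, standing; its handle sticks out to its own +y. Bystander, loose; origin at the centre of its underside
- dressing_stick: grey abrasive stick lying on the bench, 25 x 120 x 25 mm, long along its own y. Bystander, loose; origin at the centre of its underside
- brush: brush lying on the bench, 170 mm long along its own x, about 30 mm tall. Bystander, loose; origin on its underside
- rough_stone: piece of rough stone, 45 x 36 x 40 mm. Bystander, loose; origin at the centre of its underside
There are look-alikes about, which are no part of the job. Leave any pink look-alike of the tray alone.

How it is judged (in metres and radians):
At the end, for the whole second after the job is handed in: The tray rests flat and still on the bench, its side within 5 mm of the fence, its end within 5 mm of the back stop (both measured at its middle), and parallel to the fence within 0.04 rad (x of tray in the frame of grinder between -0.07 and -0.06 m and y of tray in the frame of grinder between -0.095 and -0.085 m and angle between the y axis of tray and the y axis of grinder, either way round below 0.04 rad and height (world z) of tray below 0.005 m and angle between tray's own z axis and vertical below 0.04 rad and linear speed of tray below 0.01 m/s); the robot touches nothing.
It fails at once if the tray was pressed harder than 40 N by the fingers (contact force between the fingers and tray above 40 N).
It fails at once if the tray was lifted more than 12 mm off the bench or tipped more than 0.12 rad (height (world z) of tray above 0.012 m or angle between tray's own z axis and vertical above 0.12 rad).
It fails at once if the tray was batted (faster than 0.5 m/s) (linear speed of tray above 0.5 m/s).
It fails at once if the gripper reached into the tray or over its rim (TCP inside its outline and less than 20 mm above its rim) (x of the grasp point in the frame of tray between -0.065 and 0.065 m and y of the grasp point in the frame of tray between -0.09 and 0.09 m and z of the grasp point in the frame of tray below 0.065 m).
It fails at once if a bystander was moved more than 20 mm or knocked over (distance of any of jar, tin, mug, dressing_stick, brush, rough_stone from where it was at the start of the episode above 0.02 m or angle between any of jar, tin, mug, dressing_stick, brush, rough_stone's own z axis and vertical above 0.4 rad).
It also fails if it takes over 51 s, if anything falls off the work surface, if the arm or the gripper's body presses on something with over 40 N, if the wrist force passes 120 N, or if a joint passes its speed limit or range.

## Robot

A 6-joint arm with a two-finger parallel gripper is mounted at the origin on the work surface. World frame = base frame: x ahead of the robot, y to its left, z up, the work surface at z = 0. Lengths are in m, angles in degrees, forces in N, time in s.
With the tool pointing down it reaches from about 0.4 to 0.825 m from the base axis. Payload 7 kg.
Tool frame: the origin (TCP) lies between the finger pads, 19 mm behind the fingertips; this is the grasp point; z points along the fingers, y is the line along which they close (so a half turn about z gives the same grasp; the last joint's range is limited). The gripper opens to 88 mm and grips with 3 to 60 N. Pads are 19 mm wide; open, the fingers measure 130 mm over their backs; the gripper's body (78 mm by 193 mm) begins 47 mm behind the grasp point.
Start: joints at [-53.05, 20.546, 0.682, 0, -70.136, -16.507], TCP at [0.236, -0.632, 0.245] pointing down, gripper open.
Joint ranges: [-176.03, 176.03], [-82.01, 121.73], [-58.28, 71.71], [-173.87, 95.51], [-174.79, -0.11], [-173.66, 173.66]. Speed limits (degrees/s): [136.94, 136.94, 172.46, 180, 180, 180].

## Interface

Orientations are given as [roll, pitch, yaw] about the fixed x, y, z axes, in that order (R = Rz(yaw) Ry(pitch) Rx(roll)).
In Python, from plant import ctrl, viewer, close_job gives the robot as it stands. The module is installed in compiled form; this text tells all that it offers.
- The arm moves only by the tool step_arm, never from a script. Its argument "moves" is a list that holds one entry, the list of rows, each a list of 5 numbers: the shift along the world's x, y, z in cm, then the turn about the world's z in rad, then the finger opening in cm, from 0 to 8.76. In form: [[[tx, ty, tz, twist, grip], ...]]. A call has 1 to 10 rows; each row shifts and turns the commanded pose from where the row before left it; what a row does not reach is not made up. A row lasts 1/10 s, in which the tool goes at most 50 mm and 8.59 degrees, less where a joint would pass 70% of its speed; a pose out of reach is approached as far as the arm can. A call with a gripper value outside its range is refused whole. The fingers move at their own pace and stop on an object; the grip force is fixed at half the most. Time passes only in rows, so rows that do not move let the fingers close. It gives the time, the measured TCP pose, the force, the opening and the grip force at its end, in the units of the state.
- ctrl.get_obs(): the state, without advancing time (a new reading comes with each control period).
- viewer.snapshot(name): name is "side" or "top" or "wrist"; returns (picture, depth): 420x560x3 uint8, blue, green, red; 420x560 float32, m along the optical axis (not along the pixel's ray), 0 where there is no reading.
- viewer.camera_info(name): a dict with "camera_matrix" (3x3 intrinsics, pixels), "eye" and "orientation" of the camera in the world. Camera axes: x right, y down, z forward; pixel columns grow to the right and rows downward; lengths in m; the calibration is good to about 2 mm. A picture is of the moment at which its call begins: read the wrist's pose just before it. camera_info takes no time and is no camera call; for the wrist camera it gives the pose at the moment of the call.
- close_job(): hands the job in; it is judged then, once.
The state is a dict: "clock": time; "joint_pos": joint angles; "qvel": joint speeds; "tau": joint torques, N m; "tool_pos": TCP position; "orientation": TCP orientation; "force": force on the tool from outside, world axes, zero at the start; "moment": the same for the moment, N m; "opening": finger opening in m; "gripper_force": force on a finger pad.
Only numpy, scipy, OpenCV 4.12 (cv2) and the standard library are available. Lean on these libraries where they do the work, as an engineer would, in place of code of your own. Each camera call takes 0.05 s, during which the arm holds its last target. There are 200 camera calls.

## Working session

There is one attempt and no reset: what is moved stays moved. The work goes in short steps, Python scripts to look and compute and a tool call to move; the robot and the scene stay as the last step left them, time stands still between calls to the robot, and variables do not carry over. Pictures are saved under pics/ and viewed, at most 10 in all, crops included, and the job is handed in when it is done.

Besides the shell and the picture viewer there is one more tool, called after "Request:" in YAML: its name, and indented under it one key for each argument. step_arm: Moves the arm, as the interface text tells. Its arguments: {"type":"object","properties":{"moves":{"type":"array","items":{"type":"array","items":{"type":"array","items":{"type":"number"}}}}},"required":["moves"]}

```bash
mkdir -p pics
python3 - <<'E'
from plant import ctrl, viewer
import cv2,numpy as np
o=ctrl.get_obs();print({k:np.round(o[k],3) for k in('clock','tool_pos','orientation','force','opening')})
for n in('top','side'):
    p,d=viewer.snapshot(n);cv2.imwrite(f'pics/{n}0.png',p);np.save(f'pics/{n}0.npy',d)
    i=viewer.camera_info(n);print(n,{k:np.round(i[k],4).tolist() for k in i if k in('camera_matrix','eye','orientation')})
E
```

```text
{'clock': np.float64(0.0), 'tool_pos': array([ 0.236, -0.632,  0.244]), 'orientation': array([ 1.79905e+02, -8.00000e-03, -1.59566e+02]), 'force': array([ 0.093, -0.129,  0.289]), 'opening': np.float64(0.087)}
top {'camera_matrix': [[434.4594, 0.0, 287.3088], [0.0, 434.4594, 213.1753], [0.0, 0.0, 1.0]], 'eye': [0.3166, -0.0366, 1.2927], 'orientation': [-170.8397, -0.356, -88.7374]}
side {'camera_matrix': [[383.0925, 0.0, 280.0325], [0.0, 383.0925, 216.3919], [0.0, 0.0, 1.0]], 'eye': [0.0025, 0.4308, 0.888], 'orientation': [-139.041, 0.6428, -133.5065]}
```

View pics/top0.png

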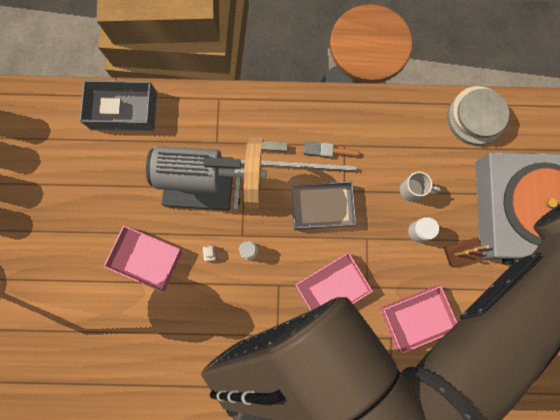

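View pics/side0.png

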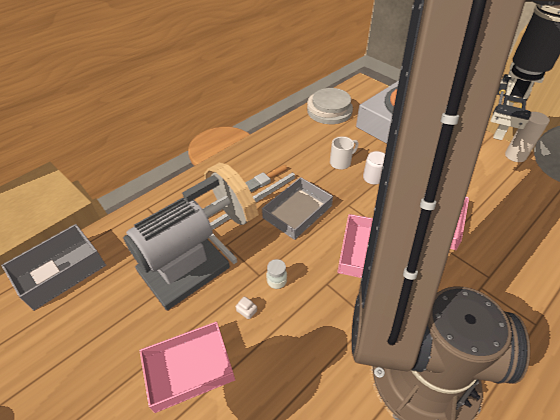

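The image shows these candidates: a grey tray at (323,207) in front of the wheel beside the fence, a dark box at (118,105) with things in it behind the motor, and pink trays at (143,258), (334,288) and (420,320). The grey one at (323,207) fits, because it is empty, grey, and at the fence. I'll confirm it in a crop and measure.

```bash
cat > h.py <<'E'
import numpy as np,cv2
from scipy.spatial.transform import Rotation as R
from plant import ctrl,viewer
def cloud(n,d,info=None):
    i=info or viewer.camera_info(n);K=np.array(i['camera_matrix']);v,u=np.indices(d.shape)
    c=np.stack([(u-K[0,2])/K[0,0]*d,(v-K[1,2])/K[1,1]*d,d],-1)
    return c@R.from_euler('xyz',i['orientation'],degrees=True).as_matrix().T+np.array(i['eye'])
def ray(n,uv,z,info=None):
    i=info or viewer.camera_info(n);K=np.array(i['camera_matrix'])
    uv=np.atleast_2d(np.array(uv,float));c=np.c_[(uv-K[:2,2])/K[0,0],np.ones(len(uv))]
    w=c@R.from_euler('xyz',i['orientation'],degrees=True).as_matrix().T;e=np.array(i['eye'])
    return e+w*((z-e[2])/w[:,2])[:,None]
E
python3 - <<'E'
from h import *
p=cv2.imread('pics/top0.png');d=np.load('pics/top0.npy')
P=cloud('top',d);
z=P[...,2]
for (u,v) in [(323,207),(297,207),(300,165),(350,169),(237,200),(118,105),(380,207),(248,250),(424,230),(417,187),(320,150),(275,146)]: print((u,v),P[v,u].round(3))
x0,y0,w,h=200,110,200,150
cv2.imwrite('pics/crop0.png',cv2.resize(p[y0:y0+h,x0:x0+w],None,fx=4,fy=4,interpolation=cv2.INTER_CUBIC))
# tray rim points
m=(z>.03)&(z<.055);m[:175]=0;m[238:]=0;m[:,:285]=0;m[:,362:]=0
r=cv2.minAreaRect(np.float32(P[m][:,:2]));print('tray rect',m.sum(),r, z[m].mean())
m=(z>.010)&(z<.03);m[:155]=0;m[180:]=0;m[:,:262]=0;m[:,362:]=0
r=cv2.minAreaRect(np.float32(P[m][:,:2]));print('fence',m.sum(),r,z[m].mean())
m=(z>.010)&(z<.03);m[:155]=0;m[215:]=0;m[:,:230]=0;m[:,244:]=0
q=P[m];print(len(q),q.min(0),q.max(0),q.mean(0))
E
```

```text
(323, 207) [ 0.545 -0.147  0.008]
(297, 207) [ 0.544 -0.069  0.005]
(300, 165) [ 0.669 -0.075  0.023]
(350, 169) [ 0.661 -0.226  0.021]
(237, 200) [0.557 0.11  0.025]
(118, 105) [0.84  0.482 0.038]
(380, 207) [ 0.55  -0.32   0.002]
(248, 250) [0.406 0.068 0.072]
(424, 230) [ 0.472 -0.422  0.091]
(417, 187) [ 0.615 -0.433  0.002]
(320, 150) [ 0.72  -0.135  0.017]
(275, 146) [0.726 0.002 0.025]
tray rect 414 ((0.5463160276412964, -0.1446761190891266), (0.13101734220981598, 0.18008866906166077), 4.60730504989624) 0.04273859247853082
fence 508 ((0.6808571219444275, -0.10739991068840027), (0.050749387592077255, 0.29559656977653503), 0.7444162964820862) 0.019577005000256942
204 [0.53052011 0.09701637 0.01021587] [0.68744128 0.13607733 0.02977845] [0.59064807 0.11411305 0.02050772]
```

View pics/crop0.png

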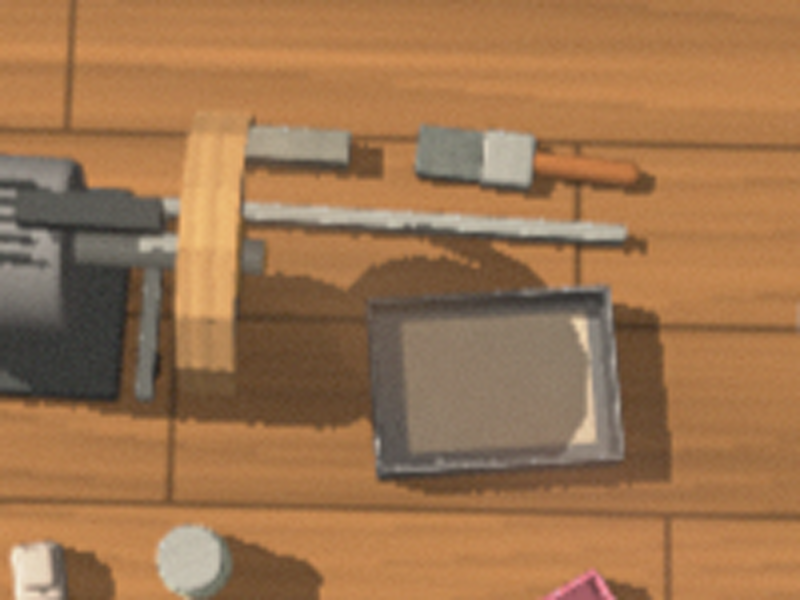

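The crop confirms it: grey, empty tray at crop (370–620, 290–475), fence from crop (163,205) to (627,237), back stop at crop (150,330). Next I fit the locator edges.

Run:
```python
from h import *
d=np.load('pics/top0.npy');P=cloud('top',d);z=P[...,2]
m=(z>.012)&(z<.03);f=m.copy();f[:158]=0;f[176:]=0;f[:,:266]=0;f[:,358:]=0
lo=[(u,np.where(f[:,u])[0].max()+.5) for u in range(268,354) if f[:,u].any()]
hi=[(u,np.where(f[:,u])[0].min()-.5) for u in range(268,354) if f[:,u].any()]
for nm,e in(('in',lo),('out',hi)):
    q=ray('top',e,.02);k=np.polyfit(q[:,1],q[:,0],1)
    for _ in range(3):
        r=abs(np.polyval(k,q[:,1])-q[:,0]);s=r<.003;k=np.polyfit(q[s,1],q[s,0],1)
    print(nm,k,s.sum(),len(q),np.degrees(np.arctan(k[0])))
us=np.where(f.any(0))[0];print('end',ray('top',[us.max()+.5,169],.02))
b=m.copy();b[:178]=0;b[215:]=0;b[:,:228]=0;b[:,246:]=0
vs=np.where(b.any(1))[0];print(vs.min(),vs.max())
q=np.array([(np.where(b[v])[0].min()-.5,np.where(b[v])[0].max()+.5,v) for v in vs]);print(q.tolist())
i=ray('top',q[:,[1,2]],.02);print('stop inner',i[::3].round(3)[:,:2].tolist())
```

```text
in [0.0392179  0.66594042] 85 86 2.2458693759468003
out [0.03691185 0.67995765] 86 86 2.113933785502659
end [[ 0.66182185 -0.24585344  0.02      ]]
178 209
[[229.5, 239.5, 178.0], [230.5, 240.5, 179.0], [227.5, 240.5, 180.0], [230.5, 239.5, 181.0], [228.5, 239.5, 182.0], [229.5, 239.5, 183.0], [228.5, 239.5, 184.0], [228.5, 239.5, 185.0], [230.5, 239.5, 186.0], [227.5, 239.5, 187.0], [235.5, 239.5, 188.0], [229.5, 239.5, 189.0], [228.5, 239.5, 190.0], [227.5, 239.5, 191.0], [229.5, 239.5, 192.0], [228.5, 239.5, 193.0], [227.5, 239.5, 194.0], [227.5, 238.5, 195.0], [228.5, 238.5, 196.0], [229.5, 238.5, 197.0], [227.5, 239.5, 198.0], [229.5, 239.5, 199.0], [234.5, 239.5, 200.0], [234.5, 239.5, 201.0], [227.5, 239.5, 202.0], [233.5, 239.5, 203.0], [233.5, 237.5, 204.0], [227.5, 237.5, 205.0], [227.5, 237.5, 206.0], [227.5, 237.5, 207.0], [227.5, 237.5, 208.0], [227.5, 237.5, 209.0]]
stop inner [[0.626, 0.106], [0.616, 0.106], [0.607, 0.105], [0.598, 0.105], [0.589, 0.105], [0.58, 0.104], [0.57, 0.107], [0.561, 0.103], [0.552, 0.103], [0.543, 0.109], [0.534, 0.108]]
```

Request:
step_arm:
  moves:
    - [[2.05, 4.87, 0, -0.0394, 8.7], [2.05, 4.87, 0, -0.0394, 8.7], [2.05, 4.87, 0, -0.0394, 8.7], [2.05, 4.87, 0, -0.0394, 8.7], [2.05, 4.87, 0, -0.0394, 8.7], [2.05, 4.87, 0, -0.0394, 8.7], [2.05, 4.87, 0, -0.0394, 8.7], [2.05, 4.87, 0, -0.0394, 8.7], [2.05, 4.87, 0, -0.0394, 8.7], [2.05, 4.87, 0, -0.0394, 8.7]]

```text
clock: 1.1
tool_pos: [0.4299, -0.1696, 0.2454]
orientation: [180.0, 0.0, 177.8]
force: [2.1, -0.6, 0.4]
opening: 0.0871
gripper_force: 0.0
```

Request:
step_arm:
  moves:
    - [[0, 0, 0, 0, 8.7], [0, 0, 0, 0, 8.7], [0, 0, 0, 0, 8.7]]

```text
clock: 1.4
tool_pos: [0.4293, -0.172, 0.2451]
orientation: [180.0, -0.0, 177.9]
force: [-0.5, -0.0, 0.0]
opening: 0.087
gripper_force: 0.0
```

Request:
step_arm:
  moves:
    - [[0.8, 1.2, -3, 0, 8.7], [0.8, 1.3, -3, 0, 8.7], [0, 0, -3, 0, 8.7], [0, 0, 0, 0, 8.7], [0, 0, 0, 0, 8.7]]

```text
clock: 1.9
tool_pos: [0.4453, -0.1479, 0.1557]
orientation: [-180.0, -0.1, 177.8]
force: [0.6, 0.1, 0.4]
opening: 0.0871
gripper_force: 0.0
```

Run:
```python
from h import *
print(ctrl.get_obs()['tool_pos'])
i=viewer.camera_info('wrist');p,d=viewer.snapshot('wrist');cv2.imwrite('pics/w1.png',p)
P=cloud('wrist',d,i);z=P[...,2]
m=(z>.036)&(z<.052)&(d>0)&(abs(P[...,0]-.546)<.09)&(abs(P[...,1]+.145)<.12)
print(m.sum(),cv2.minAreaRect(np.float32(P[m][:,:2])))
```

```text
[ 0.44533615 -0.14793472  0.1556785 ]
1929 ((0.5417262315750122, -0.1434648036956787), (0.12104947119951248, 0.17969223856925964), 4.535427570343018)
```

View pics/w1.png

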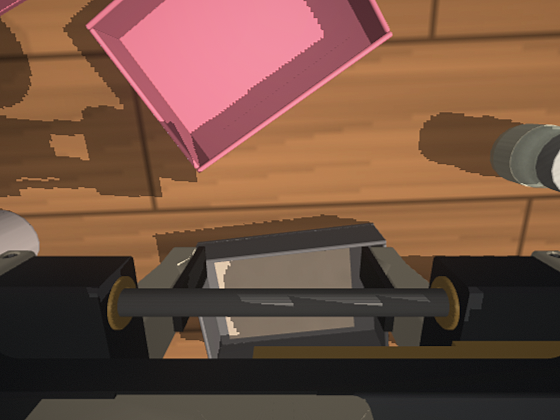

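The wrist view shows the tray's near side at row ~240, clear of the pink corner (197,170) and the jar (535,155). There is room to descend.

Request:
step_arm:
  moves:
    - [[0, 0, -2.5, 0, 8.7], [0, 0, -2.5, 0, 8.7], [0, 0, -2.5, 0, 8.7], [0, 0, -2.5, 0, 8.7], [0, 0, -2.0, 0, 8.7], [0, 0, -0.5, 0, 8.7], [0, 0, 0, 0, 8.7]]

```text
clock: 2.65
tool_pos: [0.4463, -0.147, 0.031]
orientation: [-180.0, 0.0, 177.8]
force: [0.7, -0.2, 0.9]
opening: 0.0869
gripper_force: 0.0
```

Request:
step_arm:
  moves:
    - [[0.5, 0, 0, 0, 8.7], [0.5, 0, 0, 0, 8.7], [0.5, 0, 0, 0, 8.7], [0.5, 0, 0, 0, 8.7], [0.5, 0, 0, 0, 8.7], [0.5, 0, 0, 0, 8.7]]

```text
clock: 3.25
tool_pos: [0.4755, -0.1466, 0.0303]
orientation: [180.0, -0.1, 177.9]
force: [-4.1, 1.9, 2.2]
opening: 0.0869
gripper_force: 1.7
```

Request:
step_arm:
  moves:
    - [[0.5, 0, 0, 0, 8.7], [0.5, 0, 0, 0, 8.7], [0.5, 0, 0, 0, 8.7], [0.5, 0, 0, 0, 8.7]]

```text
clock: 3.65
tool_pos: [0.4956, -0.1468, 0.0303]
orientation: [-180.0, -0.1, 177.8]
force: [-4.3, 0.8, 4.1]
opening: 0.0865
gripper_force: 2.4
```

Request:
step_arm:
  moves:
    - [[0.4, 0, 0, 0, 8.7], [0.4, 0, 0, 0, 8.7], [0.4, 0, 0, 0, 8.7], [0.4, 0, 0, 0, 8.7], [0.2, 0, 0, 0, 8.7], [0.1, 0, 0, 0, 8.7]]

```text
clock: 4.25
tool_pos: [0.5147, -0.1466, 0.0303]
orientation: [-180.0, -0.0, 177.9]
force: [-4.3, 0.6, 2.6]
opening: 0.087
gripper_force: 2.0
```

```bash
cat >> h.py <<'E'
def look(name,c):
    p,d=viewer.snapshot('top');cv2.imwrite(f'pics/{name}.png',p)
    P=cloud('top',d);z=P[...,2]
    m=(z>.03)&(z<.055)&(d>0)&(abs(P[...,0]-c[0])<.085)&(abs(P[...,1]-c[1])<.11)
    print(m.sum(),cv2.minAreaRect(np.float32(P[m][:,:2])));return p,P,m
E
python3 -c "
from h import *
p,P,m=look('t2',(.585,-.145));cv2.imwrite('pics/t2c.png',cv2.resize(p[110:260,200:400],None,fx=4,fy=4))"
```

```text
60 ((0.6547863483428955, -0.10355143249034882), (0.012510012835264206, 0.07760775089263916), 6.356100082397461)
```

View pics/t2c.png

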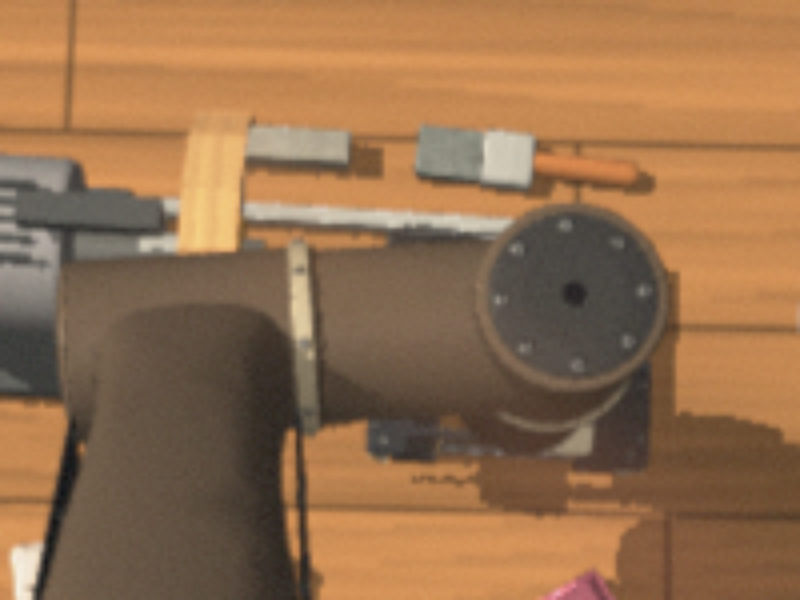

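The tray's far edge is near the fence. A wrist link extends left over (60–550, 250–420) of the crop, so I need its height before pushing +y near the guard.

Run:
```python
from h import *
p,d=viewer.snapshot('top');P=cloud('top',d)
for c in [(570,290),(400,300),(300,300),(200,280),(80,300),(150,400),(150,550),(215,150),(215,230),(60,200)]:
    print(c,P[110+c[1]//4,200+c[0]//4].round(3))
print(ctrl.get_obs()['joint_pos'])
```

```text
(570, 290) [ 0.517 -0.146  0.455]
(400, 300) [ 0.514 -0.063  0.433]
(300, 300) [ 0.511 -0.013  0.441]
(200, 280) [0.521 0.038 0.436]
(80, 300) [0.51  0.098 0.434]
(150, 400) [0.441 0.049 0.544]
(150, 550) [0.368 0.035 0.65 ]
(215, 150) [0.652 0.05  0.242]
(215, 230) [0.598 0.048 0.252]
(60, 200) [0.613 0.142 0.254]
[ 5.09741495e+00  2.14001789e+01 -3.14170509e+01 -6.38478839e-04
 -3.71813503e+01 -9.72287282e+01]
```

Request:
step_arm:
  moves:
    - [[0.2, 0, 0, 0, 8.7], [0.1, 0, 0, 0, 8.7], [0.1, 0, 0, 0, 8.7], [0, 0, 0, 0, 8.7]]

```text
clock: 4.75
tool_pos: [0.5189, -0.1466, 0.0304]
orientation: [-180.0, 0.0, 177.9]
force: [-2.1, 0.4, 1.6]
opening: 0.087
gripper_force: 1.1
```

Request:
step_arm:
  moves:
    - [[0.1, 0, 0, 0, 8.7], [0.1, 0, 0, 0, 8.7], [0, 0, 0, 0, 8.7]]

```text
clock: 5.05
tool_pos: [0.5211, -0.1466, 0.0304]
orientation: [180.0, 0.0, 177.9]
force: [-2.0, -0.5, 0.6]
opening: 0.0868
gripper_force: 0.9
```

Request:
step_arm:
  moves:
    - [[0.1, 0, 0, 0, 8.7], [0.1, 0, 0, 0, 8.7], [0, 0, 0, 0, 8.7]]

```text
clock: 5.35
tool_pos: [0.5218, -0.1467, 0.0303]
orientation: [-180.0, -0.1, 177.9]
force: [-5.5, 0.5, 4.7]
opening: 0.0869
gripper_force: 3.1
```

Request:
step_arm:
  moves:
    - [[0.1, 0, 0, 0, 8.7], [0, 0, 0, 0, 8.7], [0, 0, 0, 0, 8.7]]

```text
clock: 5.65
tool_pos: [0.5218, -0.1467, 0.0301]
orientation: [-180.0, -0.2, 177.9]
force: [-7.7, 1.5, 7.4]
opening: 0.0868
gripper_force: 4.4
```

It is flush against the fence, so I back off, lift, and go round to the -y end, turning 90° with the fingers narrowed.

Request:
step_arm:
  moves:
    - [[-1, 0, 0, 0, 8.7], [-1.5, 0, 0, 0, 8.7], [0, 0, 3, 0, 8.7], [0, 0, 5, 0, 6], [0, 0, 5, 0, 4], [0, -1, 0, 0.14, 4], [0, -2, 0, 0.14, 4], [0, -2, 0, 0.14, 4], [1, -2, 0, 0.14, 4], [1, -2, 0, 0.14, 4]]

```text
clock: 6.65
tool_pos: [0.5197, -0.2375, 0.161]
orientation: [-179.9, 0.1, -141.7]
force: [1.0, -0.2, 0.9]
opening: 0.0415
gripper_force: 0.0
```

Request:
step_arm:
  moves:
    - [[1.5, -2, 0, 0.14, 4], [1.5, -1.5, 0, 0.14, 4], [1.5, 0, 0, 0.14, 4], [1.5, 0, 0, 0.14, 4], [1.3, 0, 0, 0.14, 4], [0, 0, 0, 0.14, 4], [0, 0, 0, 0.03, 4], [0, 0, 0, 0, 4]]

```text
clock: 7.45
tool_pos: [0.5919, -0.2716, 0.1604]
orientation: [-179.9, -0.0, -92.3]
force: [0.7, -0.3, 0.1]
opening: 0.04
gripper_force: 0.0
```

Run:
```python
from h import *
o=ctrl.get_obs();print(o['tool_pos'],o['orientation'])
i=viewer.camera_info('wrist');p,d=viewer.snapshot('wrist');cv2.imwrite('pics/w3.png',p)
P=cloud('wrist',d,i);z=P[...,2]
m=(z>.036)&(z<.052)&(d>0)&(abs(P[...,0]-.59)<.09)&(abs(P[...,1]+.145)<.12)
print(m.sum(),cv2.minAreaRect(np.float32(P[m][:,:2])) if m.any() else 0)
p,P,m=look('t3',(.595,-.145))
```

```text
[ 0.59192083 -0.2716253   0.16043377] [-1.79947178e+02 -6.63548376e-03 -9.23104690e+01]
1242 ((0.5957081317901611, -0.23461583256721497), (0.015012126415967941, 0.12967443466186523), 89.72386169433594)
186 ((0.5947827100753784, -0.20600076019763947), (0.07188005745410919, 0.1314997524023056), 88.18875122070312)
```

View pics/w3.png

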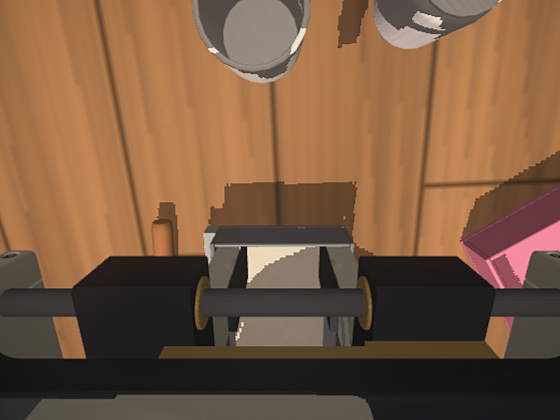

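The wrist view shows the tray end edge at rows 225–245, columns 205–355, centred between the fingers, with the mug and tin well behind. Descend and push.

Request:
step_arm:
  moves:
    - [[0, 0, -3, 0, 4], [0, 0, -3, 0, 4], [0, 0, -3, 0, 4], [0, 0, -2.5, 0, 4], [0, 0, -1.5, 0, 4], [0, 0, 0, 0, 4]]

```text
clock: 8.15
tool_pos: [0.5904, -0.2714, 0.0283]
orientation: [179.8, 0.0, -92.3]
force: [-0.2, -0.4, 0.4]
opening: 0.0402
gripper_force: 0.0
```

Request:
step_arm:
  moves:
    - [[0.02, 0.5, 0, 0, 4], [0.02, 0.5, 0, 0, 4], [0.02, 0.5, 0, 0, 4], [0.02, 0.4, 0, 0, 4], [0.02, 0.4, 0, 0, 4], [0.02, 0.4, 0, 0, 4], [0.02, 0.5, 0, 0, 4], [0.02, 0.5, 0, 0, 4]]

```text
clock: 8.95
tool_pos: [0.5938, -0.2353, 0.0314]
orientation: [-179.9, -0.1, -92.2]
force: [-0.9, -5.7, 4.6]
opening: 0.0399
gripper_force: 3.0
```

Request:
step_arm:
  moves:
    - [[0.025, 0.6, 0, 0, 4], [0.025, 0.6, 0, 0, 4], [0.025, 0.6, 0, 0, 4], [0.025, 0.6, 0, 0, 4], [0.025, 0.6, 0, 0, 4], [0.025, 0.6, 0, 0, 4], [0.025, 0.6, 0, 0, 4], [0.025, 0.6, 0, 0, 4]]

```text
clock: 9.75
tool_pos: [0.5957, -0.1873, 0.0314]
orientation: [-179.9, -0.1, -92.2]
force: [-1.2, -6.2, 4.5]
opening: 0.0399
gripper_force: 3.2
```

Request:
step_arm:
  moves:
    - [[0.025, 0.6, 0, 0, 4], [0.025, 0.6, 0, 0, 4], [0.025, 0.6, 0, 0, 4], [0.025, 0.6, 0, 0, 4], [0.025, 0.6, 0, 0, 4], [0.025, 0.6, 0, 0, 4], [0.025, 0.6, 0, 0, 4], [0.025, 0.6, 0, 0, 4]]

```text
clock: 10.55
tool_pos: [0.5975, -0.1391, 0.0312]
orientation: [-180.0, -0.0, -92.2]
force: [-0.7, -5.6, 5.2]
opening: 0.0401
gripper_force: 2.8
```

Request:
step_arm:
  moves:
    - [[0.02, 0.6, 0, 0, 4], [0.02, 0.6, 0, 0, 4], [0.02, 0.5, 0, 0, 4], [0.02, 0.5, 0, 0, 4], [0.01, 0.4, 0, 0, 4], [0.01, 0.4, 0, 0, 4], [0.01, 0.3, 0, 0, 4], [0.01, 0.2, 0, 0, 4], [0, 0.1, 0, 0, 4]]

```text
clock: 11.45
tool_pos: [0.5986, -0.1025, 0.0304]
orientation: [-180.0, -0.0, -92.2]
force: [-0.3, -4.4, 4.2]
opening: 0.0401
gripper_force: 2.4
```

Run:
```python
from h import *
print(ctrl.get_obs()['tool_pos'])
p,d=viewer.snapshot('side');P=cloud('side',d);z=P[...,2]
cv2.imwrite('pics/s4.png',cv2.resize(p[120:320,130:400],None,fx=2.9,fy=2.9))
```

```text
[ 0.59860769 -0.10249083  0.0304264 ]
```

View pics/s4.png

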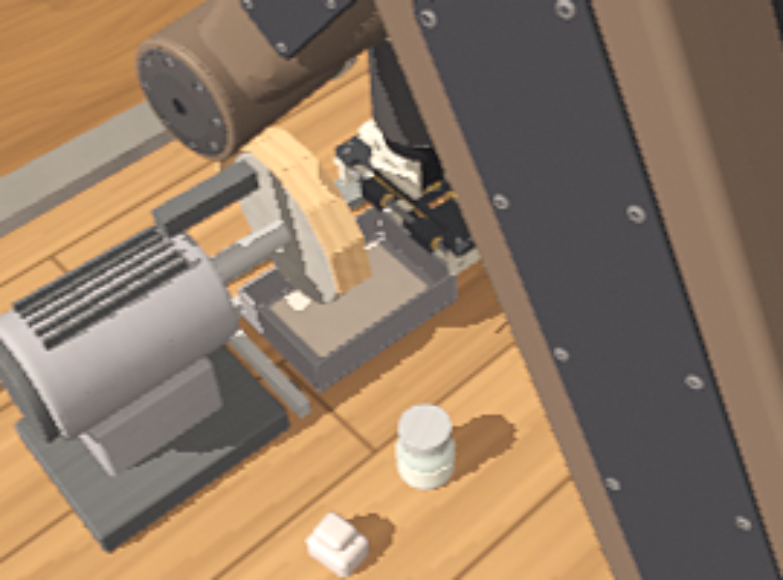

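The side view shows the tray (250–455, 220–385) under the wheel, with a ~2 cm gap to the stop bar (235–310, 330–415). Press on in small steps.

Request:
step_arm:
  moves:
    - [[0.01, 0.3, 0, 0, 4], [0.01, 0.3, 0, 0, 4], [0.01, 0.2, 0, 0, 4], [0.01, 0.2, 0, 0, 4], [0.01, 0.2, 0, 0, 4], [0, 0.1, 0, 0, 4], [0, 0.1, 0, 0, 4]]

```text
clock: 12.2
tool_pos: [0.599, -0.0885, 0.0303]
orientation: [180.0, 0.0, -92.2]
force: [0.7, -4.5, 3.5]
opening: 0.0398
gripper_force: 2.3
```

Request:
step_arm:
  moves:
    - [[0, 0.1, 0, 0, 4], [0, 0.1, 0, 0, 4], [0, 0, 0, 0, 4]]

```text
clock: 12.5
tool_pos: [0.599, -0.0864, 0.0303]
orientation: [-180.0, 0.0, -92.2]
force: [-0.5, -3.2, 3.1]
opening: 0.0399
gripper_force: 1.7
```

Request:
step_arm:
  moves:
    - [[0, 0.1, 0, 0, 4], [0, 0.1, 0, 0, 4], [0, 0, 0, 0, 4]]

```text
clock: 12.8
tool_pos: [0.599, -0.0845, 0.0303]
orientation: [180.0, 0.0, -92.2]
force: [0.2, -2.8, 2.9]
opening: 0.0406
gripper_force: 1.5
```

Request:
step_arm:
  moves:
    - [[0, 0.1, 0, 0, 4], [0, 0.1, 0, 0, 4], [0, 0, 0, 0, 4]]

```text
clock: 13.1
tool_pos: [0.5987, -0.0837, 0.0303]
orientation: [180.0, -0.1, -92.2]
force: [0.7, -10.7, 2.6]
opening: 0.0401
gripper_force: 5.3
```

Request:
step_arm:
  moves:
    - [[0, 0.1, 0, 0, 4], [0, 0.1, 0, 0, 4], [0, 0, 0, 0, 4]]

```text
clock: 13.4
tool_pos: [0.5987, -0.0836, 0.0304]
orientation: [179.9, -0.2, -92.2]
force: [3.5, -21.5, 0.5]
opening: 0.0399
gripper_force: 10.9
```

The stop is reached, so I back off, lift and check.

Request:
step_arm:
  moves:
    - [[0, -0.3, 0, 0, 4], [0, -1, 0, 0, 4], [0, -2, 0, 0, 4], [0, -2, 3, 0, 4], [0, -2, 4, 0, 4], [0, -2, 4, 0, 4], [-2, -2, 2, 0, 4], [-3, -3, 0, 0, 4], [-3, -3, 0, 0, 4], [-3, -3, 0, 0, 4]]

```text
clock: 14.4
tool_pos: [0.4879, -0.2841, 0.1604]
orientation: [-180.0, 0.0, -92.1]
force: [0.7, -0.8, -0.1]
opening: 0.0398
gripper_force: 0.0
```

Request:
step_arm:
  moves:
    - [[0, -3, 0, 0, 4], [0, -3, 0, 0, 4], [0, -3, 0, 0, 4], [0, -3, 0, 0, 4], [0, 0, 0, 0, 4]]

```text
clock: 14.9
tool_pos: [0.4887, -0.4062, 0.1595]
orientation: [180.0, 0.0, -92.3]
force: [-0.2, 1.0, 0.1]
opening: 0.0399
gripper_force: 0.0
```

Run:
```python
from h import *
print(ctrl.get_obs()['tool_pos'])
p,P,m=look('t5',(.60,.0))
z=P[...,2]
cv2.imwrite('pics/t5c.png',cv2.resize(p[110:260,200:400],None,fx=4,fy=4))
p,d=viewer.snapshot('side');cv2.imwrite('pics/s5.png',cv2.resize(p[170:290,180:340],None,fx=5,fy=5))
P2=cloud('side',d);z=P2[...,2]
k=(z>.036)&(z<.055)&(d>0)&(P2[...,0]>.5)&(P2[...,0]<.69)&(P2[...,1]>-.12)&(P2[...,1]<.125)
print(k.sum(),cv2.minAreaRect(np.float32(P2[k][:,:2])))
# near rim line, far rim line from both
for nm,Q,mm in(('top',P,m),('side',P2,k)):
    q=Q[mm];s=q[(q[:,0]<.56)&(q[:,1]<0.08)&(q[:,1]>-.06)];print(nm,len(s),np.polyfit(s[:,1],s[:,0],1),s[:,0].min())
```

```text
[ 0.48873867 -0.40619309  0.15951917]
325 ((0.6025398969650269, 0.015929661691188812), (0.1802554875612259, 0.13141383230686188), 87.60394287109375)
395 ((0.600447952747345, 0.015483655035495758), (0.18161815404891968, 0.1338735669851303), 87.25172424316406)
top 78 [0.0419551  0.53811611] 0.5339416378686103
side 136 [0.03598401 0.53674172] 0.5324561186312563
```

View pics/t5c.png

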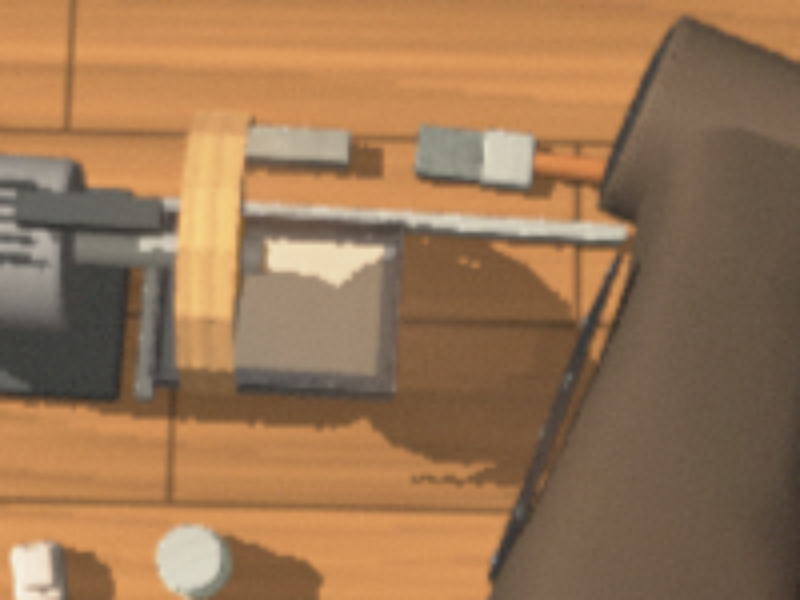

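View pics/s5.png

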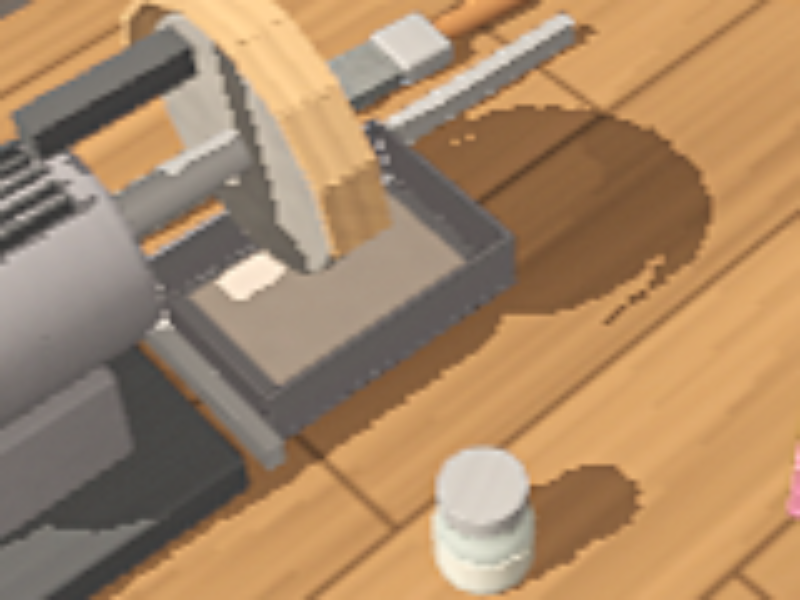

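Both views show the tray flush: the fence along its far side and the stop bar against its end. The measured centre (0.601, 0.016) and yaw of about -2.5° match home (0.602, 0.015, -2.2°). The gripper is clear, so I hand in.

```bash
python3 -c "
from plant import close_job
print(close_job())"
```

```text
the job is handed in; nothing more can be done
None
```

I handed the job in with the tray flush against the fence and back stop, within about 1 mm and 0.01 rad of home by my camera measurements, no bystander touched and the gripper clear; the hand-in gave no verdict.

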